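# Lock the slide-out spice tray with its quick-release pin

## Robot

A 6-joint arm with a two-finger parallel gripper is mounted at the origin on a cart in front of the work surface, level with it; the furniture and walls round the work are solid. World frame = base frame: x ahead of the robot, y to its left, z up, the work surface at z = 0. Lengths are in m, angles in rad, forces in N, time in s.
With the tool pointing down it reaches from about 0.375 to 0.975 m from the base axis. Payload 3.8 kg.
Tool frame: the origin (TCP) lies between the finger pads, 19 mm behind the fingertips; this is the grasp point; z points along the fingers, y is the line along which they close (so a half turn about z gives the same grasp; the last joint's range is limited). The gripper opens to 85 mm and grips with 20 to 120 N. Pads are 22 mm wide; open, the fingers measure 114 mm over their backs; the gripper's body (76 mm by 85 mm) begins 54 mm behind the grasp point. The pads swing forward as they close: fully open they stand 13 mm farther back than shut.
Start: joints at [-1.195, 0.264, 1.604, -0, 1.274, -0.037], TCP at [0.271, -0.618, 0.25] pointing down, gripper open.
Joint ranges: [-2.63, 2.63], [-0.94, 2.18], [0.31, 2.57], [-1.31, 4.45], [0, 2.66], [-2.55, 2.55]. Speed limits (rad/s): [2.57, 2.57, 3.14, 3.14, 3.14, 3.14].

## Interface

Orientations are given as a rotation vector (axis times angle).
In Python, from workcell import status, read_camera, workorder, masks_of gives the robot as it stands.
- The arm moves only by the tool drive_tool, never from a script. Its argument "rows" is a list of rows, each a list of 7 numbers: the turn, a rotation vector about the tool's x, y, z in degrees, then the shift along the tool's x, y, z in m, then the opening, from 0 (shut) to 1 (fully open). In form: [[ax, ay, az, tx, ty, tz, claw], ...]. A call has 1 to 8 rows; each row shifts and turns the commanded pose from where the row before left it, along the tool's axes as they then stand; what a row does not reach is not made up. A row lasts 1/12 s, in which the tool goes at most 41.7 mm and 7.16 degrees, less where a joint would pass 70% of its speed; a pose out of reach is approached as far as the arm can. A call is refused whole if a number of a shift passes 0.0417 or a number of a turn 7.16, either way. A call with a gripper value outside its range is refused whole. The fingers move at their own pace and stop on an object; "force" is the grip in N (left out, the last holds). Time passes only in rows, so rows that do not move let the fingers close. It gives the time, the measured TCP pose, the force, the opening and the grip force at its end, in the units of the state.
- status.read_state(): the state, without advancing time (a new reading comes with each control period).
- read_camera(name): name is "side" or "top"; returns a dict with "color" (420x560x3 uint8, red, green, blue), "intrinsics" (3x3 intrinsics, pixels), "world_from_camera" (4x4, takes a point from camera to world coordinates). Camera axes: x right, y up, looking along -z (the intrinsics and any distortion apply to the point x, -y, -z); pixel columns grow to the right and rows downward; lengths in m; the calibration is good to about 2 mm. A picture is of the moment at which its call begins. There is no depth.
- workorder.finish_job(): hands the job in; it is judged then, once.
Trained networks look in a picture, given as the dict that the camera call returned (one of the last four; its "shot" number tells which), for a name from the list of things; names that differ only in an ending like _2 or _b are one class to them, and where a whole thing is asked for, a point or a joint stands for the part that bears it (a point fixed in the world has none). Each returns a list of dicts, best first, with "score" (0 to 1); they miss things now and then, are a little off and sometimes report something else, mostly with a low value. They report only what shows in the picture. A call takes as long as a camera call.
- masks_of(picture, name): "mask" (420x560 bool, what is visible of it) and "bbox" ([left, top, right, bottom] in pixels, round what is visible of it).
The state is a dict: "time": time; "q": joint angles; "joint_vel": joint speeds; "joint_torque": joint torques, N m; "tool_pos": TCP position; "tcp_rot": TCP orientation; "wrist_force": force on the tool from outside, world axes, zero at the start; "torque": the same for the moment, N m; "width": opening from 0.0 (shut) to 1.0 (fully open); "grip_force": force on a finger pad.
Only numpy, scipy, OpenCV 4.12 (cv2) and the standard library are available. Lean on these libraries where they do the work, as an engineer would, in place of code of your own. Each camera call takes 0.05 s, during which the arm holds its last target. There are 200 camera calls.

## Task

Push the spice tray gently home on its base until it stops, so that the hole in its tongue comes under the clevis holes. Then take the quick-release pin out of its wooden socket with both side buttons squeezed in, slide it down through the holes and press it gently (well under 20 newtons), flange against the spring washer, until it is fully seated, and let go of the buttons there so that the balls spring out under the clevis and lock it. Leave the other things where they are.

Things in the scene. Friction and masses are not known exactly. Their poses are not given: they have to be found in the camera images.
- caddy: fixed wooden base of the spice tray, 195 mm long. Origin on the worktop under the clevis hole axis; x points from the front (push tab) to the back (tray), z up. On it, on levelling screws, stands the carriage with a steel clevis (two level ears, 30 x 60 x 6 mm, 8 mm apart, 14 mm vertical through holes) and the tray. The tray's canisters stand 95 to 110 mm high, from x = 80 mm back.
- clevis_hole (a point): point on the clevis hole axis 60 mm above the worktop; axes as caddy. The carriage is set at a height that differs each time and is not measured: the upper ear's top face lies 0 to 15 mm above this point and has to be felt. Round the hole lies a spring washer, 26 mm wide, 4 mm thick at rest; it yields from 2 N and is flush with the ear at 5 N; then the flange meets solid steel.
- tray (a joint): slide of the tray along the caddy's x, m: 0 with the 14 mm hole of its tongue (a flat bar that runs between the clevis ears) and the clevis holes in line, positive when pulled out to the front, -0.0035 at the hard end stop when fully home. About 2.5 N of friction; it stays where it is left. The last 3.5 mm past the line do no harm: the pin's tapered nose draws the tray back.
- tab_home (a point): fixed point 38 mm in front of the hole axis, where the front face of the push tab (front end of the tray's tongue) is when tray is 0; the tab is further out along the caddy's -x by the value of tray. Tab 44 mm wide, 8 mm thick, 26 mm high; whatever the carriage's height it covers 55 to 66 mm above the worktop. Push it with closed fingers pointing down.
- pin: quick-release ball-lock pin, standing in its wooden socket, flange on the socket's top. Origin: centre of the flange's underside; z up along the pin. Below: shank 12 mm diameter down to z = -29 mm, then a taper. Above: flange 30 mm diameter, 5 mm thick, and a black grip barrel 22 mm diameter to z = 40 mm. Mass 0.1 to 0.2 kg.
- pin_grip (a point): point on the pin's axis 28 mm above the flange's underside, where to grip (TCP here; fingertips end just above the flange); axes as pin. The two steel buttons are on the barrel's +y and -y sides, 14 mm wide, 16 to 36 mm above the flange's underside; across them the pin measures 29 mm, 23 mm when both are squeezed in.
- pin_nose (a point): tip of the pin's nose, 39 mm below the flange's underside; the nose tapers from 12 to 5 mm diameter over its last 10 mm. Entering and drawing the tray into line takes 5 to 10 N; more than 25 N between pin and clevis would bend the parts
- pin_balls (a point): point on the pin's axis between the two locking balls, 24 mm below the flange's underside. The balls (21.6 to 26.6 mm below the flange) stick out 3 mm on the +y and -y sides and do not pass the holes, but lie flush while the buttons are in. With the flange under 1.3 mm above the upper ear they come clear below the lower ear.
- button_l (a joint): button on the pin's +y side with its ball, m: 0 out (ball out, locking), 0.003 fully in (ball flush). Spring: 6 N at the start, 9 N fully in; squeeze the two with 25 N or more while moving the pin.
- button_r (a joint): the same on the pin's -y side
- socket: fixed wooden parking socket of the pin, 50 x 50 x 70 mm on a 62 mm foot, with a hole of 23 mm diameter, 55 mm deep, from above. Origin under its centre on the worktop. The pin has some play in it and lifts straight out (39 mm).
- spout_tip (a point): end of the fixed water pump's spout, an obstacle: a pipe 50 mm thick, 200 to 250 mm above the worktop, from here to the right (-y) and back to the pump. Keep the gripper's body clear of it; at the clevis and the tab it is clear when the fingers close along the caddy's x
- weight: bystander: small pale brass-like weight with a knob, 35 x 35 x 44 mm, origin under its centre; leave alone
- muffin_ring: bystander: tin muffin ring, 82 mm wide, 21 mm high; leave alone
- butter_stamp: bystander: turned wooden butter stamp, 64 mm wide, 66 mm high; leave alone
- timer: bystander: egg timer (hourglass), 54 mm wide, 110 mm high; leave alone

How it is judged:
By the outcome, as a careful person would: the job done as asked, in the order asked, and still so for the second after the job is handed in, with the robot touching nothing.
It also fails if it takes over 61 s, if anything falls off the work surface, if the arm or the gripper's body presses on something with over 40 N, if the wrist force passes 120 N, or if a joint passes its speed limit or range.

## Working session

There is one attempt and no reset: what is moved stays moved. The work goes in short steps, Python scripts to look and compute and a tool call to move; the robot and the scene stay as the last step left them, time stands still between calls to the robot, and variables do not carry over. Pictures are saved under pics/ and viewed, at most 10 in all, crops included, and the job is handed in when it is done.

Besides the shell and the picture viewer there is one more tool, called after "Emit:" as a command line: name --pt "numbers of a row" for each row, then --argument value for the rest. drive_tool: Moves the arm, as the interface text tells. Its arguments: {"type":"object","properties":{"rows":{"type":"array"},"force":{"type":"number"}},"required":["rows"]}

```bash
mkdir -p pics
cat > h.py <<'E'
import numpy as np, cv2
from workcell import status, read_camera, workorder, masks_of
def P(c):
    K=np.array(c["intrinsics"]);T=np.array(c["world_from_camera"]);W=np.linalg.inv(T)
    return K,T,W
def proj(c,X):
    K,T,W=P(c);X=np.atleast_2d(X);p=X@W[:3,:3].T+W[:3,3];p=p*[1,-1,-1];u=p@K.T
    return u[:,:2]/u[:,2:]
def atz(c,uv,z):
    K,T,W=P(c);d=np.linalg.inv(K)@[uv[0],uv[1],1];d=T[:3,:3]@(d*[1,-1,-1]);o=T[:3,3]
    return o+d*(z-o[2])/d[2]
def ray(c,uv):
    K,T,W=P(c);d=np.linalg.inv(K)@[uv[0],uv[1],1];d=T[:3,:3]@(d*[1,-1,-1]);return T[:3,3],d/np.linalg.norm(d)
def save(c,n,box=None,s=1):
    im=c["color"][:,:,::-1]
    if box: im=im[box[1]:box[3],box[0]:box[2]]
    cv2.imwrite("pics/"+n,cv2.resize(im,None,fx=s,fy=s,interpolation=cv2.INTER_CUBIC))
E
python3 - <<'E'
from h import *
ks=None
for n in ("side","top"):
    c=read_camera(n);save(c,n+"0.png");print(n,c.keys(),P(c)[1].round(3).tolist(),P(c)[0].round(1).tolist())
    np.save(n+"0.npy",c,allow_pickle=True)
    for k in ["caddy","tray","pin","button_l","socket","weight","muffin_ring","butter_stamp","timer","spout_tip"]:
        r=masks_of(c,k)
        print(k,[(round(x["score"],2),np.round(x["bbox"]).tolist()) for x in r[:2]])
        if r: np.save(f"m_{n}_{k}.npy",r[0]["mask"])
print(status.read_state())
E
```

```text
side dict_keys(['color', 'intrinsics', 'world_from_camera', 'shot']) [[-0.076, 0.485, -0.871, -0.196], [-0.997, -0.022, 0.075, 0.437], [0.017, 0.874, 0.486, 0.575], [0.0, 0.0, 0.0, 1.0]] [[406.7, 0.0, 283.7], [0.0, 406.7, 212.5], [0.0, 0.0, 1.0]]
caddy [(0.87, [127.0, 242.0, 230.0, 323.0])]
tray [(0.87, [140.0, 241.0, 232.0, 306.0]), (0.35, [125.0, 245.0, 226.0, 323.0])]
pin [(0.84, [305.0, 278.0, 321.0, 301.0])]
button_l []
socket [(0.75, [292.0, 289.0, 331.0, 334.0])]
weight [(0.81, [269.0, 271.0, 288.0, 297.0])]
muffin_ring [(0.74, [335.0, 291.0, 378.0, 327.0]), (0.48, [261.0, 197.0, 284.0, 246.0])]
butter_stamp [(0.66, [270.0, 238.0, 295.0, 271.0])]
timer [(0.7, [302.0, 275.0, 320.0, 303.0]), (0.68, [262.0, 198.0, 284.0, 244.0])]Traceback (most recent call last):
  File "<stdin>", line 7, in <module>
ValueError: it knows: butter_stamp, button, caddy, clevis_hole, muffin_ring, pin, pin_balls, pin_grip, pin_nose, socket, tab_home, timer, tray, weight
```

Run:
```python
from h import *
c=np.load("side0.npy",allow_pickle=True).item()
c=read_camera("top");save(c,"top0.png");print(P(c)[1].round(3).tolist(),P(c)[0].round(1).tolist())
np.save("top0.npy",c,allow_pickle=True)
for k in ["caddy","tray","pin","button","socket","clevis_hole","tab_home","weight"]:
    try: r=masks_of(c,k)
    except Exception as e: print(k,e);continue
    print(k,[(round(x["score"],2),np.round(x["bbox"]).tolist()) for x in r[:3]])
    if r: np.save(f"m_top_{k}.npy",r[0]["mask"])
print(status.read_state())
```

```text
[[0.024, 0.989, -0.143, 0.409], [-0.999, 0.03, 0.039, 0.401], [0.043, 0.142, 0.989, 0.995], [0.0, 0.0, 0.0, 1.0]] [[397.0, 0.0, 273.6], [0.0, 397.0, 211.8], [0.0, 0.0, 1.0]]
caddy [(0.58, [132.0, 192.0, 223.0, 276.0])]
tray [(0.72, [142.0, 199.0, 216.0, 276.0])]
pin [(0.69, [282.0, 275.0, 291.0, 287.0])]
button []
socket [(0.62, [270.0, 268.0, 295.0, 290.0])]
clevis_hole [(0.61, [131.0, 189.0, 221.0, 277.0])]
tab_home [(0.96, [133.0, 189.0, 221.0, 279.0])]
weight [(0.61, [256.0, 229.0, 271.0, 242.0])]
{'time': 0.95, 'q': array([-1.19490943e+00,  2.63869389e-01,  1.60395703e+00, -2.64376067e-05,
        1.27371802e+00, -3.68973967e-02]), 'joint_vel': array([-0.00110469, -0.00031282,  0.00065281,  0.0003348 , -0.0021324 ,
        0.00013995]), 'joint_torque': array([-8.99792503e-04, -5.15074253e+01, -3.67735755e+01, -2.42607011e-04,
        6.21907693e-04, -1.37018699e-05]), 'tool_pos': array([ 0.27077988, -0.61831777,  0.25002362]), 'tcp_rot': array([ 3.07486432e+00,  6.43807741e-01, -2.63646254e-05]), 'wrist_force': array([-0.2112754 ,  0.21257559,  0.15814103]), 'torque': array([ 0.01624002,  0.01228883, -0.02076791]), 'grip_force': 0.0, 'width': 0.9971229948721374}
```

View pics/side0.png

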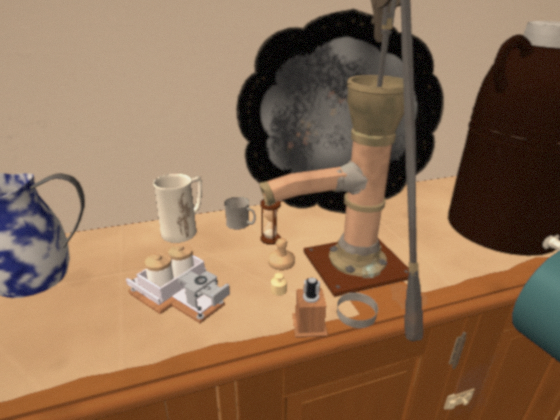

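View pics/top0.png

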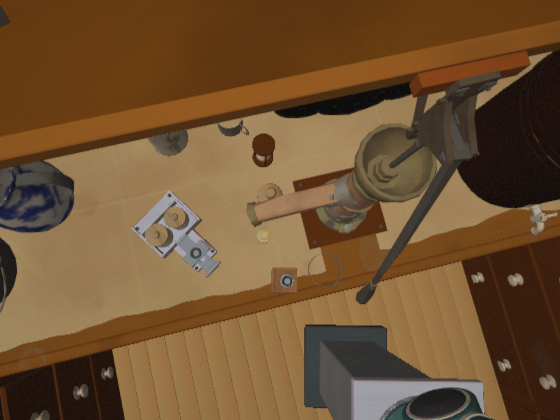

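The side view shows the tray at (180,280) and the pin in its socket at (312,290). The top view shows the clevis hole near (196,253), the tab near (209,268) and the pin near (287,281). I'll zoom in on both.

Run:
```python
from h import *
t=np.load("top0.npy",allow_pickle=True).item();s=np.load("side0.npy",allow_pickle=True).item()
def cr(c,b,k): return cv2.resize(c["color"][b[1]:b[3],b[0]:b[2],::-1],None,fx=k,fy=k,interpolation=cv2.INTER_CUBIC)
a=cr(t,(125,185,225,285),4);b=cr(t,(262,258,312,308),4)
cc=cr(s,(120,235,240,330),3.3333);d=cr(s,(285,270,345,340),4)
W=np.zeros((600,800,3),np.uint8)
a=cr(t,(130,190,230,280),4);W[:360,:400]=a
b=cr(t,(262,258,312,302),4);W[:176,400:600]=b
d=cr(s,(285,270,335,340),4);W[:280,600:800]=d
cc=cr(s,(125,240,235,325),3.63);h=min(310,cc.shape[0]);W[290:290+h,400:400+min(400,cc.shape[1])]=cc[:h,:400]
cv2.imwrite("pics/z0.png",W)
```

```text
(no output)
```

View pics/z0.png

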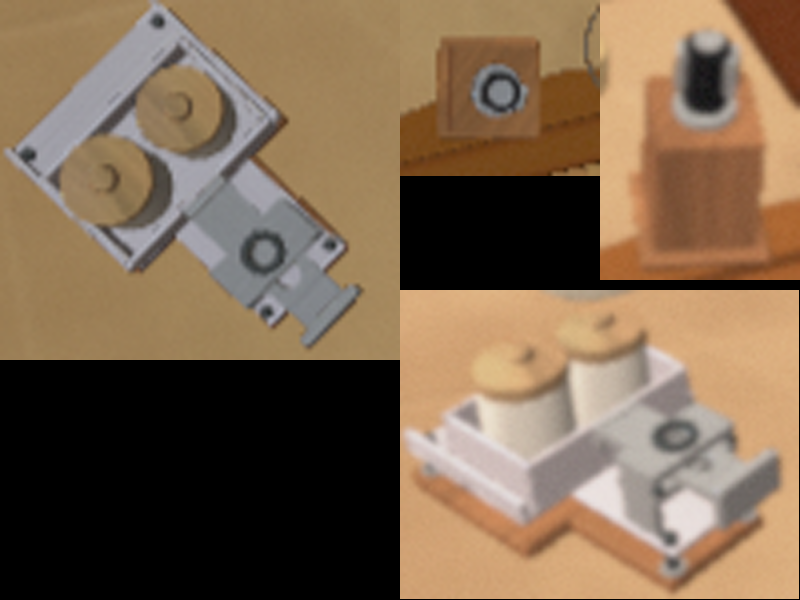

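```bash
cat >> h.py <<'E'
def tri(a,ua,b,ub):
    o1,d1=ray(a,ua);o2,d2=ray(b,ub)
    s=np.linalg.lstsq(np.c_[d1,-d2],o2-o1,rcond=None)[0]
    p,q=o1+d1*s[0],o2+d2*s[1];return (p+q)/2,np.linalg.norm(p-q)
E
python3 - <<'E'
from h import *
t=np.load("top0.npy",allow_pickle=True).item();s=np.load("side0.npy",allow_pickle=True).item()
tc=lambda x,y:(x/4+130-.37,y/4+190-.37)
sc=lambda x,y:((x-400)/3.63+125-.36,(y-290)/3.63+240-.36)
H=tri(t,tc(263,252),s,sc(676,434));print("hole",H)
print("pintop",tri(t,((498-400)/4+262-.37,92/4+258-.37),s,((709-600)/4+285-.37,40/4+270-.37)))
print("pin@110", atz(t,((498-400)/4+262-.37,92/4+258-.37),.110), atz(s,((709-600)/4+285-.37,40/4+270-.37),.110))
h=H[0][2]
for z in(.06,.068,.075):print("hole z",z,atz(t,tc(263,252),z),atz(s,sc(676,434),z))
# tab ends (top edge)
L=tri(t,tc(302,342),s,sc(728,497));R=tri(t,tc(357,289),s,sc(775,455));print("tab",L,R)
pts={"platf_front":(tc(268,325),tc(345,246),.03),"back":(tc(8,150),tc(158,2),.03),"trayR":(tc(283,118),tc(135,268),.06),
 "ear":(tc(237,310),tc(324,228),h),"tab":(tc(306,346),tc(359,290),.07)}
for k,(a,b,z) in pts.items():
    a,b=atz(t,a,z),atz(t,b,z);d=a-b
    if k=="trayR":d=-d
    print(k,a.round(4),b.round(4),"len",np.linalg.norm(d).round(4),"perp ang",np.degrees(np.arctan2(d[1],d[0])))
# socket edges top view
q=lambda x,y:((x-400)/4+262-.37,y/4+258-.37)
for a,b in [((453,38),(540,38)),((540,38),(540,135)),((453,135),(540,135)),((453,38),(453,135))]:
    A,B=atz(t,q(*a),.07),atz(t,q(*b),.07);d=B-A;print("socket",A.round(4),B.round(4),np.linalg.norm(d).round(4),np.degrees(np.arctan2(d[1],d[0])))
E
```

```text
hole (array([0.44243909, 0.54196353, 0.07468875]), np.float64(0.00026378420180443106))
pintop (array([0.38499137, 0.33432502, 0.11045111]), np.float64(0.0013433577140971216))
pin@110 [0.38505734 0.3349603  0.11      ] [0.38554291 0.33354771 0.11      ]
hole z 0.06 [0.44297043 0.54407283 0.06      ] [0.46118288 0.54517328 0.06      ]
hole z 0.068 [0.44268391 0.54285144 0.068     ] [0.45098478 0.54349834 0.068     ]
hole z 0.075 [0.4424332  0.54178273 0.075     ] [0.44206144 0.54203277 0.075     ]
tab (array([0.39215758, 0.51418894, 0.07316797]), np.float64(0.00628943502023842)) (array([0.42279754, 0.48801991, 0.0739452 ]), np.float64(0.0011553166949574332))
platf_front [0.4008 0.5434 0.03  ] [0.4489 0.4999 0.03  ] len 0.0649 perp ang 137.8384740995071
back [0.5011 0.7041 0.03  ] [0.5946 0.6204 0.03  ] len 0.1255 perp ang 138.16426754456796
trayR [0.5218 0.5365 0.06  ] [0.4318 0.6171 0.06  ] len 0.1208 perp ang 138.12575884741676
ear [0.4092 0.5548 0.0747] [0.4571 0.5078 0.0747] len 0.0671 perp ang 135.4925257191012
tab [0.3898 0.5154 0.07  ] [0.4223 0.4866 0.07  ] len 0.0434 perp ang 138.5015240250263
socket [0.4141 0.3586 0.07  ] [0.4153 0.3082 0.07  ] 0.0504 -88.58733716750284
socket [0.4153 0.3082 0.07  ] [0.3602 0.3073 0.07  ] 0.0551 -179.06873003706926
socket [0.3591 0.3573 0.07  ] [0.3602 0.3073 0.07  ] 0.05 -88.73433124114713
socket [0.4141 0.3586 0.07  ] [0.3591 0.3573 0.07  ] 0.055 -178.62217728345323
```

Run:
```python
from h import *
t=np.load("top0.npy",allow_pickle=True).item();s=np.load("side0.npy",allow_pickle=True).item()
for n,a,b in [("handle end",(363,297),(412,334)),("handle mid?",(410,230),(412,265)),("funnel centre",(397,162),(375,88)),("spout tip",(252,213),(268,190)),("spout base",(345,190),(350,177)),("ring",(325,269),(357,309))]:
    print(n,tri(t,a,s,b))
r=lambda c,b,k:cv2.resize(c["color"][b[1]:b[3],b[0]:b[2],::-1],None,fx=k,fy=k,interpolation=cv2.INTER_CUBIC)
W=np.zeros((560,800,3),np.uint8);W[:,:400]=r(t,(274,266,300,302),15.5)[:560,:400] if 0 else cv2.resize(t["color"][266:298,276:300,::-1],(400,533),interpolation=cv2.INTER_CUBIC).__class__((1,)) if 0 else 0
a=cv2.resize(t["color"][266:298,274:298,::-1],(400,533),interpolation=cv2.INTER_CUBIC);b=cv2.resize(s["color"][273:305,300:324,::-1],(400,533),interpolation=cv2.INTER_CUBIC)
W[:533,:400]=a;W[:533,400:]=b;cv2.imwrite("pics/z1.png",W)
```

```text
handle end (array([0.34724627, 0.13813249, 0.00178479]), np.float64(0.005803908576923178))
handle mid? (array([0.51687907, 0.05776647, 0.0416539 ]), np.float64(0.0558349140327312))
funnel centre (array([0.57758075, 0.19628965, 0.41126669]), np.float64(0.010901060849360178))
spout tip (array([0.51626772, 0.41034658, 0.22922261]), np.float64(0.005318665533554524))
spout base (array([0.56793568, 0.23272788, 0.23082757]), np.float64(0.003545909951514754))
ring (array([0.41296246, 0.23223553, 0.00925949]), np.float64(0.0011887309877666086))
```

View pics/z1.png

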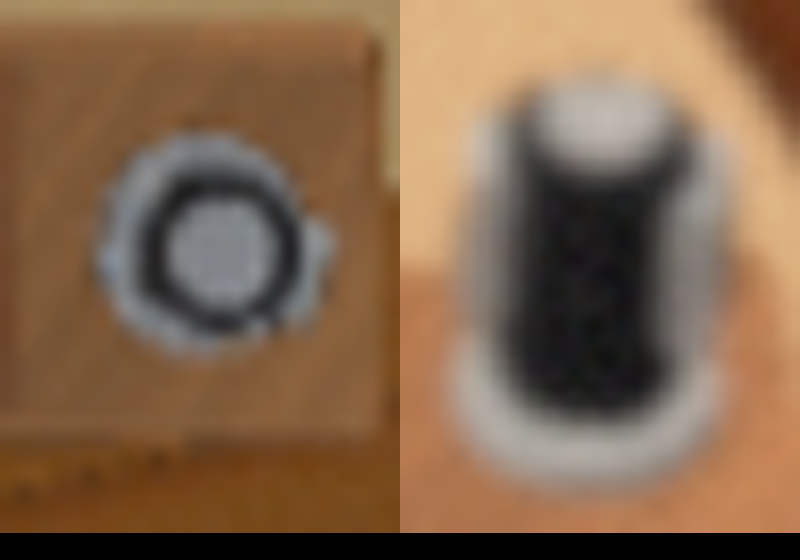

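The pin's buttons face left and right in the side view, with the right one turned slightly towards the camera, so the pin's y axis is at about 80°. The pump handle hangs across the sweep path, so I'll check where it runs.

Run:
```python
from h import *
t=np.load("top0.npy",allow_pickle=True).item();s=np.load("side0.npy",allow_pickle=True).item()
def plane(c,a,b):
    o,d1=ray(c,a);_,d2=ray(c,b);n=np.cross(d1,d2);n/=np.linalg.norm(n);return n,n@o
n1,k1=plane(t,(366,292),(456,140));n2,k2=plane(s,(411,300),(405,60))
for z in (0,.1,.2,.3,.4,.5,.6):
    xy=np.linalg.solve(np.array([n1[:2],n2[:2]]),[k1-n1[2]*z,k2-n2[2]*z]);
    print(z,xy.round(3),np.hypot(*xy).round(3),proj(t,[*xy,z]).round(),proj(s,[*xy,z]).round())
```

```text
0 [0.321 0.15 ] 0.354 [[357. 307.]] [[412. 345.]]
0.1 [0.363 0.155] 0.395 [[366. 292.]] [[411. 288.]]
0.2 [0.405 0.16 ] 0.436 [[377. 274.]] [[409. 229.]]
0.3 [0.447 0.165] 0.477 [[391. 250.]] [[408. 168.]]
0.4 [0.49 0.17] 0.518 [[409. 220.]] [[406. 105.]]
0.5 [0.532 0.175] 0.56 [[434. 178.]] [[404.  40.]]
0.6 [0.574 0.18 ] 0.601 [[469. 118.]] [[403. -28.]]
```

Emit:
drive_tool --pt "0 0 0 0 -0.034 -0.013 0" --pt "0 0 0 0 -0.034 -0.013 0" --pt "0 0 0 0 -0.034 -0.013 0" --pt "0 0 0 0 -0.034 -0.013 0" --pt "0 0 0 0 -0.034 -0.013 0" --pt "0 0 0 0 -0.034 -0.013 0" --pt "0 0 0 0 -0.034 -0.013 0" --pt "0 0 0 0 -0.034 -0.013 0" --force 30

```text
time: 1.62
tool_pos: [0.161, -0.3675, 0.3545]
tcp_rot: [3.075, 0.644, 0.0]
wrist_force: [0.5, -0.4, 0.4]
width: 0.002
grip_force: 0.0
```

Emit:
drive_tool --pt "0 0 -5.8 0.0405 -0.002 0 0" --pt "0 0 -5.8 0.0405 -0.002 0 0" --pt "0 0 -5.8 0.0405 -0.002 0 0" --pt "0 0 -5.8 0.0405 -0.002 0 0" --pt "0 0 -5.8 0.0405 -0.002 0 0" --pt "0 0 -5.8 0.0405 -0.002 0 0" --pt "0 0 -5.8 0.0405 -0.002 0 0" --pt "0 0 -5.8 0.0405 -0.002 0 0"

```text
time: 2.28
tool_pos: [0.3789, -0.1374, 0.3543]
tcp_rot: [2.567, 1.809, 0.001]
wrist_force: [1.2, -0.5, 0.4]
width: -0.0
grip_force: 0.0
```

Emit:
drive_tool --pt "0 0 -5.8 0.0405 -0.002 0 0" --pt "0 0 -5.8 0.0405 -0.002 0 0" --pt "0 0 -5.8 0.0405 -0.002 0 0" --pt "0 0 -5.8 0.0405 -0.002 0 0" --pt "0 0 -5.8 0.0405 -0.002 0 0" --pt "0 0 -5.8 0.0405 -0.002 0 0" --pt "0 0 -5.8 0.0405 -0.002 0 0" --pt "0 0 -5.8 0.0405 -0.002 0 0"

```text
time: 2.95
tool_pos: [0.3598, 0.1781, 0.3542]
tcp_rot: [1.647, 2.674, 0.002]
wrist_force: [0.3, 1.1, 0.2]
width: 0.003
grip_force: 0.0
```

Emit:
drive_tool --pt "0 0 -5.3 0.0317 0.0186 0 0" --pt "0 0 -5.3 0.0298 0.0214 0 0" --pt "0 0 -5.3 0.0277 0.0241 0 0" --pt "0 0 -5.4 0.0254 0.0265 0 0" --pt "0 0 0 0.0227 0.0288 0 0" --pt "0 0 0 0.0227 0.0288 0 0" --pt "0 0 0 0.0227 0.0288 0 0" --pt "0 0 0 0.0227 0.0288 0 0"

```text
time: 3.62
tool_pos: [0.3804, 0.471, 0.354]
tcp_rot: [1.131, 2.931, 0.0]
wrist_force: [1.4, 0.5, 1.3]
width: 0.0
grip_force: 0.0
```

Emit:
drive_tool --pt "0 0 0 0 0 0.035 0" --pt "0 0 0 0 0 0.035 0" --pt "0 0 0 0 0 0.035 0" --pt "0 0 0 0 0 0.035 0" --pt "0 0 0 0 0 0 0"

```text
time: 4.03
tool_pos: [0.377, 0.4651, 0.2052]
tcp_rot: [-1.13, -2.926, 0.022]
wrist_force: [-1.2, -1.6, -0.3]
width: -0.001
grip_force: 0.0
```

Emit:
drive_tool --pt "0 0 0 0 0 0.03 0" --pt "0 0 0 0 0 0.03 0" --pt "0 0 0 0 0 0.03 0" --pt "0 0 0 0 0 0.03 0" --pt "0 0 0 0 0 0 0" --pt "0 0 0 0 0 0 0"

```text
time: 4.53
tool_pos: [0.3804, 0.4685, 0.094]
tcp_rot: [-1.132, -2.93, 0.004]
wrist_force: [0.5, 1.4, 0.5]
width: -0.002
grip_force: 0.0
```

Run:
```python
from h import *
c=read_camera("top");d=read_camera("side")
a=cv2.resize(c["color"][180:300,120:260,::-1],(400,343));b=cv2.resize(d["color"][220:340,120:260,::-1],(400,343))
cv2.imwrite("pics/push0.png",np.hstack([a,b]))
from scipy.spatial.transform import Rotation as R
s=status.read_state();print(s["tool_pos"],R.from_rotvec(s["tcp_rot"]).as_matrix().round(4),s["q"],s["wrist_force"])
```

```text
[0.38218303 0.47065933 0.09708077] [[-7.402e-01  6.724e-01  2.800e-03]
 [ 6.724e-01  7.402e-01  3.200e-03]
 [ 1.000e-04  4.200e-03 -1.000e+00]] [8.47680678e-01 2.70266103e-01 1.89684891e+00 2.08429657e-05
 9.70267817e-01 1.43561499e-02] [ 0.49213207 -0.16827009  0.73148094]
```

View pics/push0.png

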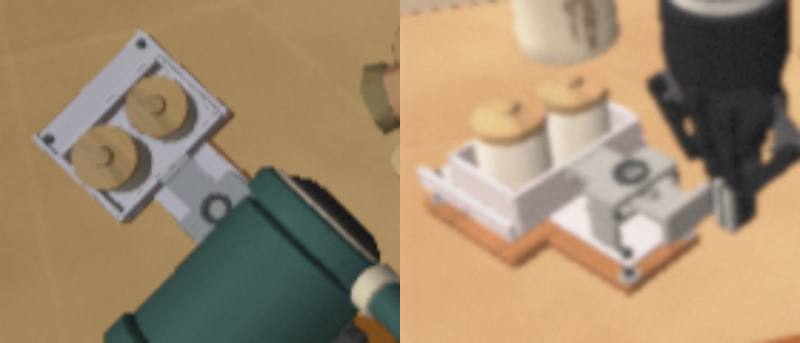

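The fingers stand just in front of the tab and in line with it. I'll lower to tab height and push slowly.

Emit:
drive_tool --pt "0 0 0 0 0 0.014 0" --pt "0 0 0 0 0 0.014 0" --pt "0 0 0 0 0.004 0 0" --pt "0 0 0 0 0.004 0 0" --pt "0 0 0 0 0.004 0 0" --pt "0 0 0 0 0.004 0 0" --pt "0 0 0 0 0 0 0"

```text
time: 5.22
tool_pos: [0.393, 0.4827, 0.0679]
tcp_rot: [1.132, 2.929, 0.006]
wrist_force: [1.1, 0.6, -0.1]
width: -0.002
grip_force: 0.0
```

Emit:
drive_tool --pt "0 0 0 0 0.003 0 0" --pt "0 0 0 0 0.003 0 0" --pt "0 0 0 0 0.003 0 0" --pt "0 0 0 0 0.003 0 0" --pt "0 0 0 0 0 0 0"

```text
time: 5.63
tool_pos: [0.3996, 0.4899, 0.0658]
tcp_rot: [-1.132, -2.93, 0.001]
wrist_force: [-0.6, -1.3, 0.9]
width: 0.004
grip_force: 0.3
```

Emit:
drive_tool --pt "0 0 0 0 0.002 0 0" --pt "0 0 0 0 0.002 0 0" --pt "0 0 0 0 0.002 0 0" --pt "0 0 0 0 0.002 0 0" --pt "0 0 0 0 0 0 0"

```text
time: 6.05
tool_pos: [0.405, 0.496, 0.0658]
tcp_rot: [-1.132, -2.93, -0.0]
wrist_force: [-1.6, -0.3, 0.2]
width: -0.002
grip_force: 0.6
```

Emit:
drive_tool --pt "0 0 0 0 0.002 0 0" --pt "0 0 0 0 0.002 0 0" --pt "0 0 0 0 0.002 0 0" --pt "0 0 0 0 0 0 0"

```text
time: 6.38
tool_pos: [0.4091, 0.5004, 0.0658]
tcp_rot: [1.132, 2.93, 0.0]
wrist_force: [-3.0, -1.5, -0.7]
width: 0.001
grip_force: 0.8
```

Emit:
drive_tool --pt "0 0 0 0 0.002 0 0" --pt "0 0 0 0 0.002 0 0" --pt "0 0 0 0 0 0 0"

```text
time: 6.63
tool_pos: [0.412, 0.5034, 0.066]
tcp_rot: [1.132, 2.93, 0.001]
wrist_force: [-2.3, 0.2, -0.1]
width: 0.005
grip_force: 0.7
```

Emit:
drive_tool --pt "0 0 0 0 0.002 0 0" --pt "0 0 0 0 0.001 0 0" --pt "0 0 0 0 0 0 0"

```text
time: 6.88
tool_pos: [0.412, 0.5035, 0.0659]
tcp_rot: [-1.131, -2.929, 0.009]
wrist_force: [-8.8, -7.1, 4.9]
width: -0.001
grip_force: 5.1
```

The tray has stopped at its hard end: 11 N, with TCP to hole axis 49 mm, which matches the tab at -34.5 mm plus half a finger. Next I back off and go over the pin.

Emit:
drive_tool --pt "0 0 0 0 -0.01 0 0" --pt "0 0 0 0 -0.013 0 0" --pt "0 0 0 0 0 -0.03 0" --pt "0 0 0 0 0 -0.03 0" --pt "0 0 0 0 0 -0.03 0" --pt "0 0 0 0 0 -0.03 0" --pt "0 0 0 0 0 0 0" --pt "0 0 0 0 0 0 0"

```text
time: 7.55
tool_pos: [0.4003, 0.4901, 0.1899]
tcp_rot: [1.131, 2.927, 0.013]
wrist_force: [0.2, -0.5, 0.1]
width: -0.005
grip_force: 0.0
```

Emit:
drive_tool --pt "0 0 -6.46 -0.0188 -0.0247 0 0.6" --pt "0 0 -6.46 -0.0159 -0.0266 0 0.6" --pt "0 0 -6.46 -0.0128 -0.0282 0 0.6" --pt "0 0 -6.46 -0.0095 -0.0295 0 0.6" --pt "0 0 -6.46 -0.0062 -0.0304 0 0.6" --pt "0 0 0 0 0 0 0.6" --pt "0 0 0 0 0 0 0.6" --pt "0 0 0 0 0 0 0.6"

```text
time: 8.22
tool_pos: [0.3849, 0.3338, 0.1852]
tcp_rot: [-0.276, -3.129, -0.0]
wrist_force: [0.2, -0.4, -0.1]
width: 0.603
grip_force: 0.0
```

Run:
```python
from h import *
from scipy.spatial.transform import Rotation as R
s=status.read_state();M=R.from_rotvec(s["tcp_rot"]).as_matrix();print(s["tool_pos"],M.round(4),s["width"],s["wrist_force"])
print("yaw y",np.degrees(np.arctan2(M[1,1],M[0,1])),"to pin in tool axes",M.T@([.385,.334,.098]-s["tool_pos"]))
t=read_camera("top");d=read_camera("side");print(proj(t,s["tool_pos"]),proj(d,s["tool_pos"]))
a=cv2.resize(t["color"][170:310,120:340,::-1],(440,280));b=cv2.resize(d["color"][210:340,260:360,::-1],(360,468))
W=np.zeros((468,800,3),np.uint8);W[:280,:440]=a;W[:,440:]=b;cv2.imwrite("pics/pre.png",W)
```

```text
[0.38486881 0.33379481 0.18524795] [[-9.846e-01  1.748e-01 -1.000e-04]
 [ 1.748e-01  9.846e-01  1.000e-04]
 [ 2.000e-04  1.000e-04 -1.000e+00]] 0.6027488740147455 [ 0.1780775  -0.35220295 -0.14393229]
yaw y 79.93136286455352 to pin in tool axes [-0.00010776  0.00021675  0.08724796]
[[289.4800826  281.85048079]] [[313.99855221 245.3278858 ]]
```

View pics/pre.png

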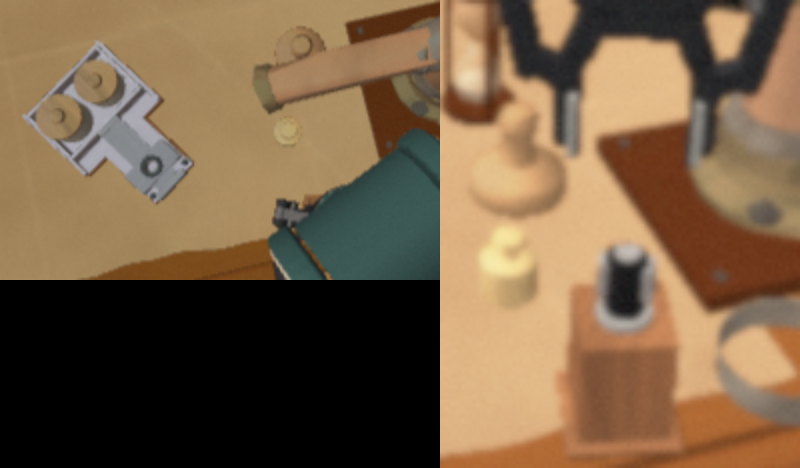

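The tray is home in the top view, and the open fingers straddle the pin along its button axis. I'll descend and squeeze.

Emit:
drive_tool --pt "0 0 0 0 0 0.029 0.6" --pt "0 0 0 0 0 0.029 0.6" --pt "0 0 0 0 0 0.029 0.6" --pt "0 0 0 0 0 0 0.6" --pt "0 0 0 0 0 0 0.6" --pt "0 0 0 0 0 0 0.6" --pt "0 0 0 0 0 0 0.6"

```text
time: 8.9
tool_pos: [0.3863, 0.3354, 0.1011]
tcp_rot: [0.272, 3.127, 0.004]
wrist_force: [-0.3, -0.5, -0.1]
width: 0.598
grip_force: 0.0
```

Emit:
drive_tool --pt "0 0 0 0 0 0 0" --pt "0 0 0 0 0 0 0" --pt "0 0 0 0 0 0 0" --pt "0 0 0 0 0 0 0" --pt "0 0 0 0 0 0 0" --pt "0 0 0 0 0 0 0" --pt "0 0 0 0 0 0 0" --pt "0 0 0 0 0 0 0" --force 50

```text
time: 9.57
tool_pos: [0.3861, 0.3347, 0.1015]
tcp_rot: [0.272, 3.127, 0.004]
wrist_force: [-2.3, -1.5, 7.8]
width: 0.247
grip_force: 49.5
```

Emit:
drive_tool --pt "0 0 0 0 0 -0.01 0" --pt "0 0 0 0 0 -0.015 0" --pt "0 0 0 0 0 -0.02 0" --pt "0 0 0 0 0 -0.02 0" --pt "0 0 0 0 0 -0.02 0" --pt "0 0 0 0 0 0 0" --pt "0 0 0 0 0 0 0" --pt "0 0 0 0 0 0 0"

```text
time: 10.23
tool_pos: [0.3844, 0.3335, 0.1834]
tcp_rot: [-0.272, -3.129, 0.001]
wrist_force: [-0.1, 0.2, -2.0]
width: 0.246
grip_force: 49.4
```

Run:
```python
from h import *
from scipy.spatial.transform import Rotation as R
s=status.read_state();M=R.from_rotvec(s["tcp_rot"]).as_matrix();print(s["tool_pos"],M.round(4),s["width"],s["wrist_force"],s["torque"],s["grip_force"],s["q"])
d=read_camera("side");p=s["tool_pos"]
for f in (.028,.0315,.034): print(f,"flange",proj(d,p-[0,0,f]),"nose",proj(d,p-[0,0,f+.039]))
save(d,"lift.png",(270,200,360,300),6)
```

```text
[0.38435189 0.33348814 0.18344382] [[-9.850e-01  1.728e-01 -6.000e-04]
 [ 1.728e-01  9.850e-01 -4.000e-04]
 [ 5.000e-04 -5.000e-04 -1.000e+00]] 0.24552214161427605 [-0.05540963  0.17132234 -1.96785849] [-0.01585473  0.05690024  0.00935512] 49.40419414546341 [ 6.65663108e-01  2.19111790e-03  2.02611453e+00  7.63793360e-05
  1.11395985e+00 -7.31512533e-01]
0.028 flange [[313.31241571 259.59576075]] nose [[312.18287651 277.21674702]]
0.0315 flange [[313.20861534 261.21506249]] nose [[312.08434378 278.75387291]]
0.034 flange [[313.1347723  262.36702545]] nose [[312.01424079 279.84749028]]
```

View pics/lift.png

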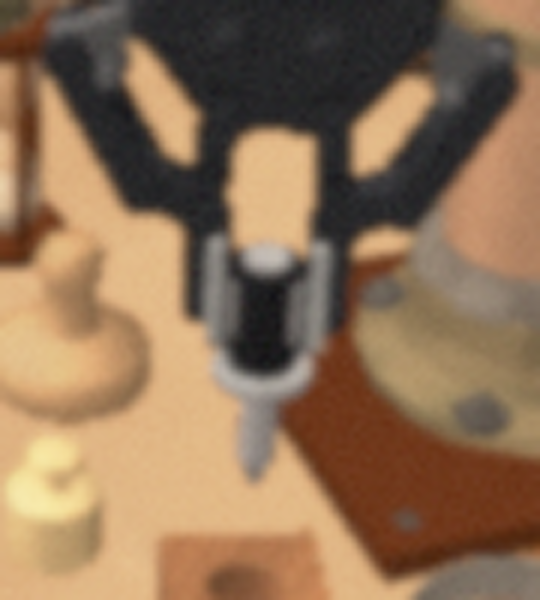

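The pin hangs vertical in the pads, nose at about (312,280) where predicted, load about 2 N. I'll carry it towards the clevis, bowing clear of the spout.

Emit:
drive_tool --pt "0 0 6.38 0.0032 0.0191 0 0" --pt "0 0 6.38 0.0053 0.0187 0 0" --pt "0 0 6.38 0.0074 0.0179 0 0" --pt "0 0 6.38 0.0093 0.017 0 0" --pt "0 0 6.38 0.0111 0.0159 0 0" --pt "0 0 0 0 0 0 0" --pt "0 0 0 0 0 0 0"

```text
time: 10.87
tool_pos: [0.3846, 0.4306, 0.182]
tcp_rot: [-1.117, -2.935, 0.005]
wrist_force: [0.1, -0.8, -0.9]
width: 0.245
grip_force: 49.5
```

```bash
cat > rel.py <<'E'
import sys
from h import *
from scipy.spatial.transform import Rotation as R
s=status.read_state();M=R.from_rotvec(s["tcp_rot"]).as_matrix();print(s["tool_pos"].round(4),"yaw",np.degrees(np.arctan2(M[1,1],M[0,1])),"tilt",M[2].round(4),s["wrist_force"].round(1))
print("to target, tool axes",(M.T@(np.array([float(v) for v in sys.argv[1:4]])-s["tool_pos"])).round(4))
E
python3 rel.py .443 .5415 .1725
```

```text
[0.3846 0.4306 0.182 ] yaw 48.321132459077184 tilt [-1.0e-04 -3.6e-03 -1.0e+00] [ 0.1 -0.8 -0.9]
to target, tool axes [0.0302 0.1217 0.009 ]
```

Emit:
drive_tool --pt "0 0 0 0.0075 0.0304 0 0" --pt "0 0 0 0.0075 0.0304 0 0" --pt "0 0 0 0.0075 0.0304 0 0" --pt "0 0 0 0.0077 0.0304 0 0" --pt "0 0 0 0 0 0 0" --pt "0 0 0 0 0 0 0" --pt "0 0 0 0 0 0 0" --pt "0 0 0 0 0 0 0"

```text
time: 11.53
tool_pos: [0.4436, 0.5398, 0.1832]
tcp_rot: [-1.122, -2.934, 0.004]
wrist_force: [-0.7, 0.2, -1.2]
width: 0.245
grip_force: 49.7
```

```bash
python3 rel.py .443 .5415 .15
python3 - <<'E'
from h import *
d=read_camera("side");t=read_camera("top");s=status.read_state();p=s["tool_pos"]
print(proj(d,p-[0,0,.0725]),proj(d,[.4424,.542,.0747]))
a=cv2.resize(d["color"][210:310,150:250,::-1],(480,480),interpolation=cv2.INTER_CUBIC);b=cv2.resize(t["color"][190:290,150:250,::-1],(320,320))
W=np.zeros((480,800,3),np.uint8);W[:,:480]=a;W[:320,480:]=b;cv2.imwrite("pics/hover.png",W)
E
```

```text
[0.4436 0.5398 0.1832] yaw 48.154022406562596 tilt [-3.0e-04 -2.4e-03 -1.0e+00] [-0.7  0.2 -1.2]
to target, tool axes [0.0016 0.001  0.0332]
[[200.16443789 263.51165171]] [[200.72048257 279.32190961]]
```

View pics/hover.png

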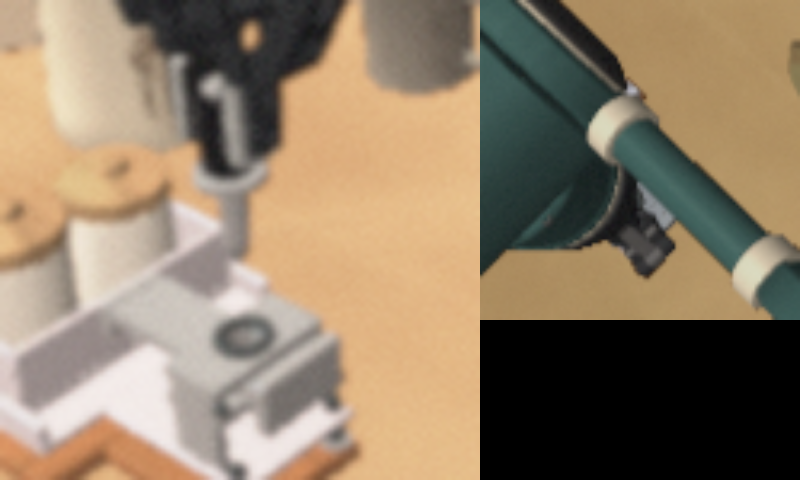

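The nose hangs directly over the washer: tip at crop (236,258), hole at (244,338). After a 1 mm correction I'll go down in small felt steps.

Emit:
drive_tool --pt "0 0 0 0.001 0.001 0.01 0" --pt "0 0 0 0 0 0.01 0" --pt "0 0 0 0 0 0.01 0" --pt "0 0 0 0 0 0 0" --pt "0 0 0 0 0 0 0" --pt "0 0 0 0 0 0 0"

```text
time: 12.13
tool_pos: [0.444, 0.5428, 0.1535]
tcp_rot: [-1.122, -2.934, 0.001]
wrist_force: [-0.3, 0.6, -1.5]
width: 0.245
grip_force: 49.7
```

Emit:
drive_tool --pt "0 0 0 0 0 0.003 0" --pt "0 0 0 0 0 0.003 0" --pt "0 0 0 0 0 0.003 0" --pt "0 0 0 0 0 0 0" --pt "0 0 0 0 0 0 0"

```text
time: 12.55
tool_pos: [0.4439, 0.5427, 0.1446]
tcp_rot: [-1.122, -2.934, 0.001]
wrist_force: [-0.8, -0.1, -1.2]
width: 0.246
grip_force: 49.7
```

Emit:
drive_tool --pt "0 0 0 -0.0004 -0.0012 0 0" --pt "0 0 0 0 0 0.002 0" --pt "0 0 0 0 0 0.002 0" --pt "0 0 0 0 0 0 0" --pt "0 0 0 0 0 0 0"

```text
time: 12.97
tool_pos: [0.4435, 0.5416, 0.1407]
tcp_rot: [-1.122, -2.934, 0.001]
wrist_force: [0.0, -0.2, -0.8]
width: 0.246
grip_force: 49.7
```

Emit:
drive_tool --pt "0 0 0 0 0 0.002 0" --pt "0 0 0 0 0 0.002 0" --pt "0 0 0 0 0 0 0"

```text
time: 13.22
tool_pos: [0.4434, 0.5415, 0.1364]
tcp_rot: [-1.122, -2.934, 0.001]
wrist_force: [-0.0, 0.2, -1.1]
width: 0.249
grip_force: 49.7
```

Emit:
drive_tool --pt "0 0 0 0 0 0.002 0" --pt "0 0 0 0 0 0.002 0" --pt "0 0 0 0 0 0 0"

```text
time: 13.47
tool_pos: [0.4434, 0.5415, 0.1325]
tcp_rot: [-1.122, -2.934, 0.001]
wrist_force: [0.1, -0.2, -1.3]
width: 0.245
grip_force: 49.7
```

Emit:
drive_tool --pt "0 0 0 0 0 0.002 0" --pt "0 0 0 0 0 0.002 0" --pt "0 0 0 0 0 0 0"

```text
time: 13.72
tool_pos: [0.4434, 0.5415, 0.1288]
tcp_rot: [-1.122, -2.934, 0.001]
wrist_force: [-1.2, -1.6, -0.9]
width: 0.246
grip_force: 50.3
```

Emit:
drive_tool --pt "0 0 0 0 0 0.002 0" --pt "0 0 0 0 0 0.002 0" --pt "0 0 0 0 0 0 0"

```text
time: 13.97
tool_pos: [0.4434, 0.5416, 0.1253]
tcp_rot: [-1.122, -2.934, 0.001]
wrist_force: [-1.7, -1.9, 1.1]
width: 0.245
grip_force: 50.2
```

Emit:
drive_tool --pt "0 0 0 0 0 0.002 0" --pt "0 0 0 0 0 0.002 0" --pt "0 0 0 0 0 0 0"

```text
time: 14.22
tool_pos: [0.4435, 0.5417, 0.1208]
tcp_rot: [-1.122, -2.934, 0.0]
wrist_force: [-1.5, -1.6, 2.8]
width: 0.246
grip_force: 50.2
```

Emit:
drive_tool --pt "0 0 0 0 0 0.002 0" --pt "0 0 0 0 0 0.002 0" --pt "0 0 0 0 0 0 0"

```text
time: 14.47
tool_pos: [0.4436, 0.5417, 0.1165]
tcp_rot: [1.122, 2.934, -0.0]
wrist_force: [-0.8, -1.5, 1.7]
width: 0.245
grip_force: 49.9
```

Emit:
drive_tool --pt "0 0 0 0 0 0.002 0" --pt "0 0 0 0 0 0.002 0" --pt "0 0 0 0 0 0 0"

```text
time: 14.72
tool_pos: [0.4433, 0.5415, 0.112]
tcp_rot: [-1.122, -2.934, 0.001]
wrist_force: [-1.7, -0.8, 0.2]
width: 0.245
grip_force: 49.9
```

Emit:
drive_tool --pt "0 0 0 0 0 0.0015 0" --pt "0 0 0 0 0 0.0015 0" --pt "0 0 0 0 0 0 0"

```text
time: 14.97
tool_pos: [0.4433, 0.5415, 0.1091]
tcp_rot: [-1.122, -2.934, 0.001]
wrist_force: [-0.6, -1.2, 0.1]
width: 0.246
grip_force: 49.8
```

Emit:
drive_tool --pt "0 0 0 0 0 0.001 0" --pt "0 0 0 0 0 0.001 0" --pt "0 0 0 0 0 0 0"

```text
time: 15.22
tool_pos: [0.4434, 0.5416, 0.1078]
tcp_rot: [-1.122, -2.934, 0.001]
wrist_force: [-3.1, -2.4, 1.6]
width: 0.246
grip_force: 50.1
```

Emit:
drive_tool --pt "0 0 0 0 0 0.001 0" --pt "0 0 0 0 0 0.0005 0" --pt "0 0 0 0 0 0 0" --pt "0 0 0 0 0 0 0"

```text
time: 15.55
tool_pos: [0.4435, 0.5417, 0.1066]
tcp_rot: [-1.122, -2.934, 0.0]
wrist_force: [-3.8, -3.8, 3.7]
width: 0.248
grip_force: 50.2
```

Emit:
drive_tool --pt "0 0 0 0 0 0.001 0" --pt "0 0 0 0 0 0.0005 0" --pt "0 0 0 0 0 0 0" --pt "0 0 0 0 0 0 0"

```text
time: 15.88
tool_pos: [0.4436, 0.5418, 0.1053]
tcp_rot: [-1.122, -2.934, -0.0]
wrist_force: [-4.0, -3.9, 3.9]
width: 0.247
grip_force: 50.3
```

Emit:
drive_tool --pt "0 0 0 0 -0.0006 0 0" --pt "0 0 0 0 0 0.001 0" --pt "0 0 0 0 0 0 0" --pt "0 0 0 0 0 0 0"

```text
time: 16.22
tool_pos: [0.4435, 0.5417, 0.1047]
tcp_rot: [1.122, 2.934, 0.002]
wrist_force: [-1.9, -3.4, 4.2]
width: 0.249
grip_force: 50.3
```

Emit:
drive_tool --pt "0 0 0 0 0 0.0008 0" --pt "0 0 0 0 0 0 0" --pt "0 0 0 0 0 0 0"

```text
time: 16.47
tool_pos: [0.4435, 0.5417, 0.1046]
tcp_rot: [1.122, 2.934, 0.002]
wrist_force: [-3.8, -4.9, 8.0]
width: 0.246
grip_force: 50.7
```

Emit:
drive_tool --pt "0 0 0 0 0 0.0008 0" --pt "0 0 0 0 0 0 0" --pt "0 0 0 0 0 0 0"

```text
time: 16.72
tool_pos: [0.4435, 0.5417, 0.1046]
tcp_rot: [1.122, 2.934, 0.002]
wrist_force: [-4.9, -5.5, 11.4]
width: 0.25
grip_force: 51.2
```

The pin is fully seated: washer felt from about 108.5 mm down to solid at 104.6 mm, net 13 N. I'll let go of the buttons while still lightly pressing.

Emit:
drive_tool --pt "0 0 0 0 0 0 0.28" --pt "0 0 0 0 0 0 0.32" --pt "0 0 0 0 0 0 0.36" --pt "0 0 0 0 0 0 0.42" --pt "0 0 0 0 0 0 0.5" --pt "0 0 0 0 0 -0.002 0.6" --pt "0 0 0 0 0 0 0.6" --pt "0 0 0 0 0 0 0.6" --force 25

```text
time: 17.38
tool_pos: [0.4434, 0.5415, 0.1044]
tcp_rot: [1.122, 2.934, 0.001]
wrist_force: [-0.1, 0.0, -0.2]
width: 0.601
grip_force: 0.0
```

```bash
python3 rel.py .443 .5415 .2
python3 - <<'E'
from h import *
d=read_camera("side")
cv2.imwrite("pics/rel.png",cv2.resize(d["color"][220:320,150:250,::-1],(560,560),interpolation=cv2.INTER_CUBIC))
E
```

```text
[0.4434 0.5415 0.1044] yaw 48.1476199666031 tilt [ 0.e+00  6.e-04 -1.e+00] [-0.1  0.  -0.2]
to target, tool axes [ 0.0003 -0.0003 -0.0956]
```

View pics/rel.png

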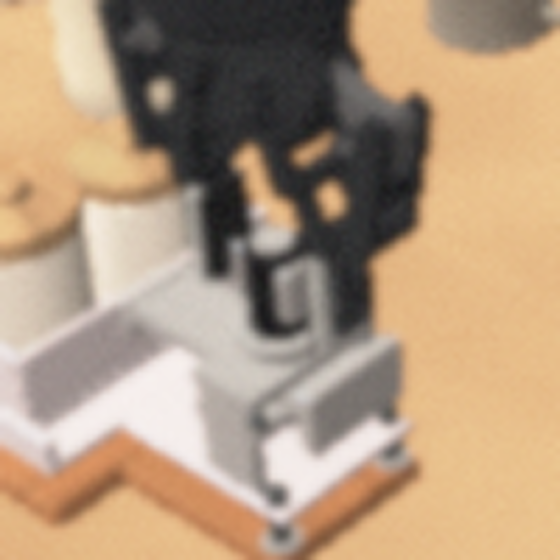

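The flange sits on the ear at crop (280,345) and the fingers are clear. I'll withdraw and check the pin height.

Emit:
drive_tool --pt "0 0 0 0 0 -0.015 0.6" --pt "0 0 0 0 0 -0.025 0.6" --pt "0 0 0 0 0 -0.025 0.6" --pt "0 0 0 0 0 -0.03 0.6" --pt "0 0 0 0 -0.03 0 0.6" --pt "0 0 0 0 -0.04 0 0.6" --pt "0 0 0 0 -0.04 0 0.6" --pt "0 0 0 0 -0.04 0 0.6"

```text
time: 18.1
tool_pos: [0.3424, 0.4287, 0.2007]
tcp_rot: [1.122, 2.934, 0.002]
wrist_force: [0.3, -0.5, 0.8]
width: 0.601
grip_force: 0.0
```

Emit:
drive_tool --pt "0 0 0 0 -0.02 -0.02 0.6" --pt "0 0 0 0 0 0 0.6" --pt "0 0 0 0 0 0 0.6"

```text
time: 18.35
tool_pos: [0.3299, 0.4149, 0.2221]
tcp_rot: [1.121, 2.933, 0.007]
wrist_force: [-0.0, 0.1, -0.0]
width: 0.598
grip_force: 0.0
```

Run:
```python
from h import *
d=read_camera("side");t=read_camera("top")
print(status.read_state()["tool_pos"])
for z in (.111,.115):print(z,proj(d,[.443,.542,z]),proj(t,[.443,.542,z]), "flange top",proj(d,[.443,.542,z-.035]))
a=cv2.resize(d["color"][235:315,160:240,::-1],(400,400),interpolation=cv2.INTER_CUBIC)
b=cv2.resize(t["color"][215:295,155:235,::-1],(400,400),interpolation=cv2.INTER_CUBIC)
cv2.imwrite("pics/fin.png",np.hstack([a,b]))
```

```text
[0.33051975 0.4154996  0.22065668]
0.111 [[199.18818096 263.98047454]] [[192.81035821 251.71441069]] flange top [[200.69704078 278.59735649]]
0.115 [[199.01151043 262.26900187]] [[192.52143336 251.63721598]] flange top [[200.52788909 276.95872168]]
```

View pics/fin.png

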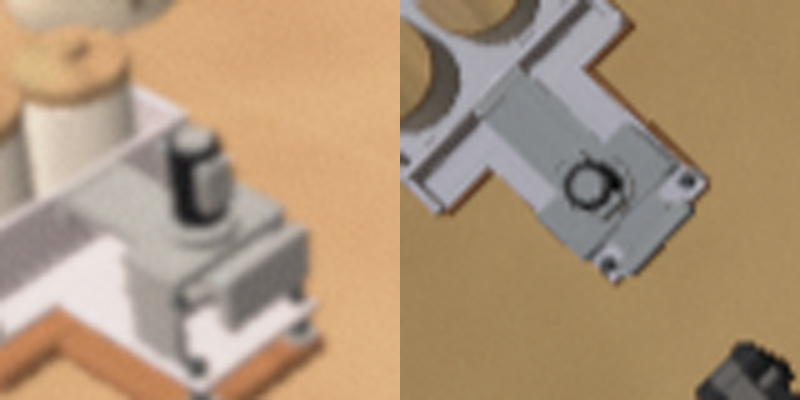

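The tray is in line, the pin stands upright, and its flange covers the washer. The barrel top is at about (199,262.5), within a pixel of the seated height. Vision can't settle the last 2–3 mm, so I'll check with a light touch of closed fingers on the barrel top.

```bash
python3 rel.py .443 .5415 .145
```

```text
[0.3305 0.4155 0.2207] yaw 48.149375727022466 tilt [ 0.      0.0028 -1.    ] [0.8 0.3 0. ]
to target, tool axes [0.0003 0.1687 0.0761]
```

Emit:
drive_tool --pt "0 0 0 0 0.033 0 0" --pt "0 0 0 0 0.034 0 0" --pt "0 0 0 0 0.034 0 0" --pt "0 0 0 0 0.034 0 0" --pt "0 0 0 0 0.033 0 0" --pt "0 0 0 0 0 0 0" --pt "0 0 0 0 0 0 0" --pt "0 0 0 0 0 0 0"

```text
time: 19.12
tool_pos: [0.4418, 0.5397, 0.2178]
tcp_rot: [-1.122, -2.934, 0.004]
wrist_force: [0.4, -1.3, 0.1]
width: -0.002
grip_force: 0.0
```

Emit:
drive_tool --pt "0 0 0 0 0 0.02 0" --pt "0 0 0 0 0 0.02 0" --pt "0 0 0 0 0 0.02 0" --pt "0 0 0 0 0 0.014 0" --pt "0 0 0 0 0 0 0" --pt "0 0 0 0 0 0 0" --pt "0 0 0 0 0 0 0"

```text
time: 19.7
tool_pos: [0.4421, 0.5402, 0.1468]
tcp_rot: [1.122, 2.934, 0.003]
wrist_force: [0.5, 0.8, 0.6]
width: 0.002
grip_force: 0.0
```

Emit:
drive_tool --pt "0 0 0 0 0 0.003 0" --pt "0 0 0 0 0 0.003 0" --pt "0 0 0 0 0 0 0" --pt "0 0 0 0 0 0 0"

```text
time: 20.03
tool_pos: [0.4419, 0.5399, 0.1397]
tcp_rot: [1.122, 2.934, 0.001]
wrist_force: [0.2, -0.5, 0.2]
width: 0.001
grip_force: 0.0
```

Emit:
drive_tool --pt "0 0 0 0 0 0.0015 0" --pt "0 0 0 0 0 0.001 0" --pt "0 0 0 0 0 0 0" --pt "0 0 0 0 0 0 0"

```text
time: 20.37
tool_pos: [0.4418, 0.5398, 0.1367]
tcp_rot: [-1.122, -2.934, 0.0]
wrist_force: [0.1, -0.2, -0.3]
width: -0.008
grip_force: 0.0
```

Emit:
drive_tool --pt "0 0 0 0 0 0.001 0" --pt "0 0 0 0 0 0.001 0" --pt "0 0 0 0 0 0 0" --pt "0 0 0 0 0 0 0"

```text
time: 20.7
tool_pos: [0.4418, 0.5397, 0.1347]
tcp_rot: [-1.122, -2.934, 0.0]
wrist_force: [0.5, -0.2, 0.1]
width: 0.001
grip_force: 0.0
```

Emit:
drive_tool --pt "0 0 0 0 0 0.001 0" --pt "0 0 0 0 0 0 0" --pt "0 0 0 0 0 0 0"

```text
time: 20.95
tool_pos: [0.4418, 0.5398, 0.1338]
tcp_rot: [-1.122, -2.934, 0.0]
wrist_force: [0.3, 0.7, 0.2]
width: 0.002
grip_force: 0.0
```

Emit:
drive_tool --pt "0 0 0 0 0 0.001 0" --pt "0 0 0 0 0 0 0" --pt "0 0 0 0 0 0 0"

```text
time: 21.2
tool_pos: [0.442, 0.5399, 0.1332]
tcp_rot: [1.122, 2.934, 0.001]
wrist_force: [-1.4, -0.9, 1.8]
width: 0.0
grip_force: 0.9
```

Emit:
drive_tool --pt "0 0 0 0 0 0.001 0" --pt "0 0 0 0 0 0 0" --pt "0 0 0 0 0 0 0"

```text
time: 21.45
tool_pos: [0.442, 0.54, 0.1324]
tcp_rot: [1.122, 2.934, 0.001]
wrist_force: [0.1, 0.1, 5.0]
width: -0.001
grip_force: 2.1
```

Emit:
drive_tool --pt "0 0 0 0 0 0.001 0" --pt "0 0 0 0 0 0 0" --pt "0 0 0 0 0 0 0"

```text
time: 21.7
tool_pos: [0.442, 0.54, 0.1318]
tcp_rot: [1.122, 2.934, 0.001]
wrist_force: [-1.8, -2.0, 6.3]
width: -0.002
grip_force: 3.2
```

Emit:
drive_tool --pt "0 0 0 0 0 0.001 0" --pt "0 0 0 0 0 0 0" --pt "0 0 0 0 0 0 0"

```text
time: 21.95
tool_pos: [0.4421, 0.5401, 0.1318]
tcp_rot: [1.122, 2.934, 0.002]
wrist_force: [-2.1, -3.7, 11.2]
width: 0.003
grip_force: 5.1
```

It's solid after about 1.3 mm of play, not 4 mm, so the balls are holding the pin. I'll withdraw and hand in.

Emit:
drive_tool --pt "0 0 0 0 0 -0.01 0" --pt "0 0 0 0 0 -0.03 0" --pt "0 0 0 0 0 -0.03 0" --pt "0 0 0 0 -0.03 0 0" --pt "0 0 0 0 -0.04 0 0" --pt "0 0 0 0 -0.03 0 0" --pt "0 0 0 0 0 0 0" --pt "0 0 0 0 0 0 0"

```text
time: 22.62
tool_pos: [0.3739, 0.464, 0.1993]
tcp_rot: [-1.122, -2.934, 0.002]
wrist_force: [-0.3, 0.4, -0.5]
width: 0.001
grip_force: 0.0
```

```bash
python3 -c "
from h import *
print(status.read_state()['tool_pos'],workorder.finish_job())"
```

```text
the job is handed in; nothing more can be done
[0.37386606 0.46399349 0.19929879] None
```

The tray is pushed home and the pin is seated and locked in the clevis: pressing on its top gave about 1.3 mm of play, then solid. The job was handed in at about 23 s with the arm clear; the hand-in call returned no verdict.

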